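Complete the tasting carrier and lift it off the counter, level

TASK

The four-place tasting carrier on the shop counter still lacks one bottle: take the loose miniature that matches the three already in it (the only one whose body goes through the hole), lower it through the free hole until it stands on the carrier's floor, without dropping it, and let go of it. Then lift the whole carrier by its handle bar straight up, about 10 cm clear of the counter without letting it tip, and finish while still holding it there in the air, level and still, all four bottles in their places. Leave everything else on the counter where it stands.

Things in the scene. Friction and masses are not known exactly. Their poses are not given: they have to be found in the camera images.
- carrier: Loose light-wood bottle carrier, 156 (x) by 138 (y) by 150 mm high, 0.33 kg empty, 0.8 kg full. Origin: centre of its underside, z up, any yaw. Floor board 10 mm thick; a hole board, 45 to 53 mm up, has four 44 mm round holes at x = +-36, y = +-38 mm. An upright panel 10 mm thick runs along x through the middle and carries the handle bar; end boards 52 mm high.
- carrier_handle (a point): Centre of the handle bar: along the carrier's x, 120 mm long, 14 mm wide (y), 18 mm high, centre 141 mm above the underside, over the full carrier's centre of mass. Axes as the carrier's. Below it an open hand slot 88 mm long, from 104 to 132 mm up. Bottle caps (tops at 130 mm) stand 38 mm to either side and 36 mm along it from its centre.
- free_place (a point): Centre of the empty place: on the carrier's floor board (10 mm above the underside) under the free hole, at x = +36, y = +38 mm in the carrier's frame. Axes as the carrier's.
- loose_bottle (a point): Centre (60 mm above its foot) of the loose miniature that fits, standing on the counter: dark round bottle, cream label, 120 mm tall, body 40 mm across up to 70 mm with a 5 mm chamfer at the foot, shoulder to 88 mm, aluminium cap 20 mm across from 94 to 120 mm, 0.12 kg, z up. Same as the three in the carrier.
- seated1 (a point): Centre (60 mm above the foot) of an identical miniature already standing in the carrier at x = +36, y = -38 mm.
- seated2 (a point): Centre (60 mm above the foot) of an identical miniature already standing in the carrier at x = -36, y = +38 mm.
- seated3 (a point): Centre (60 mm above the foot) of an identical miniature already standing in the carrier at x = -36, y = -38 mm.
- stout_bottle (a point): Bystander among the loose bottles, too thick for the holes: round dark bottle, cream label, body 54 mm in diameter, 125 mm tall, cap 24 mm. Point: its centre, 62 mm up.
- square_bottle (a point): Bystander among the loose bottles, does not go through the holes: square dark bottle 48 by 48 mm, 118 mm tall, cap 22 mm. Point: its centre, 59 mm up.
- cup_jar (a point): Bystander among the loose bottles: pale glass cup jar with an aluminium lid, 61 mm in diameter, 86 mm tall. Point: its centre, 43 mm up.
- flask_mid (a point): Bystander: white ceramic pouring flask, 72 mm in diameter, 145 mm tall. Point: its centre, 72 mm up.
- cup1_mid (a point): Bystander: small white cup, 52 mm in diameter, 42 mm tall. Point: its centre.
- cup2_mid (a point): Bystander: a second such cup.
- masu_mid (a point): Bystander: open square wooden drinking box, 85 by 85 by 56 mm. Point: its centre.

How it is judged:
By the outcome, as a careful person would: the job done as asked, in the order asked, and still so for the second after the job is handed in, while the arm keeps its last pose, push and grip.
It also fails if it takes over 58 s, if anything falls off the work surface, if the arm or the gripper's body presses on something with over 40 N, if the wrist force passes 120 N, or if a joint passes its speed limit or range.

ROBOT

A 7-joint arm with a two-finger parallel gripper is mounted at the origin on the work surface. World frame = base frame: x ahead of the robot, y to its left, z up, the work surface at z = 0. Lengths are in m, angles in rad, forces in N, time in s.
With the tool pointing down it reaches from about 0.4 to 0.9 m from the base axis. Payload 5.5 kg.
Tool frame: the origin (TCP) lies between the finger pads; the fingertips stand 25 mm ahead of it and the grasp point (between the pads) lies 6 mm ahead of it (bot.tip_reach is the distance from the TCP to the fingertips, in m); z points along the fingers, y is the direction in which the jaws open and shut (so a half turn about z gives the same grasp; the last joint's range is limited). The gripper opens to 85 mm and grips with 20 to 120 N. Pads are 22 mm wide; open, the fingers measure 114 mm over their backs; the gripper's body (76 mm by 85 mm) begins 54 mm behind the grasp point. The pads swing forward as they close: fully open they stand 13 mm farther back than shut.
Start: joints at [-0.923, 0.501, -0.427, 1.55, 0.221, 1.138, -0.21], TCP at [0.244, 0.602, 0.256] pointing down, gripper open.
Joint ranges: [-2.88, 2.88], [-0.31, 2.03], [-1.54, 1.56], [0.2, 2.42], [-1.41, 4.55], [0.19, 2.02], [-2.57, 2.57]. Speed limits (rad/s): [2.57, 2.57, 3.14, 3.14, 3.14, 3.14, 3.14].

INTERFACE

Orientations are given as a unit quaternion [x, y, z, w].
In Python, from bench import bot, get_image gives the robot as it stands.
- The arm moves only by the shell command python3 -m jog 'ROWS'. ROWS is JSON, one flat list of numbers, 5 for each row, row after row: the finger opening in m, from 0 to 0.0854, then the shift along the tool's x, y, z in m, then the turn about the tool's z in rad. A call has 1 to 5 rows; each row is the pose to reach, as a shift and turn from the pose commanded when the call began, along the tool's axes at that moment; what a row does not reach only later rows make up. A row lasts 1/10 s, in which the tool goes at most 50 mm and 8.59 degrees, less where a joint would pass 70% of its speed; a pose out of reach is approached as far as the arm can. A call with a gripper value outside its range is refused whole. The fingers move at their own pace and stop on an object; the grip force is fixed at half the most. Time passes only in rows, so rows that repeat a pose let the fingers close. It gives the time, the measured TCP pose, the force and the opening at its end, in the units of the state.
- bot.read_state(): the state, without advancing time (a new reading comes with each control period).
- get_image(name): name is "side" or "top" or "wrist"; returns a dict with "image" (480x640x3 uint8, red, green, blue), "depth" (480x640 float32, m along the optical axis (not along the pixel's ray), 0 where there is no reading), "vfov" (degrees; the focal length in pixels is half the picture's height over the tangent of half this angle, whatever the lens; pixels are square), "cx", "cy" (the principal point, pixels), "dist" ([k1, k2, p1, p2, k3] as OpenCV has them; the pictures are not rectified), "position" and "orientation" of the camera in the world; the wrist camera has in their place "hand_eye" (4x4, takes a point from camera to tool coordinates, whose origin is the TCP and whose axes are the flange's). Camera axes: x right, y up, looking along -z (the intrinsics and any distortion apply to the point x, -y, -z); pixel columns grow to the right and rows downward; lengths in m; the calibration is good to about 2 mm. A picture is of the moment at which its call begins: read the wrist's pose just before it.
- bot.close_job(): hands the job in, once; it reports no verdict.
The state is a dict: "time_s": time; "q": joint angles; "qd": joint speeds; "joint_efforts": joint torques, N m; "tool_pos": TCP position; "tool_rot": TCP orientation; "ft_force": force on the tool from outside, world axes, zero at the start; "torque": the same for the moment, N m; "grip_width": finger opening in m.
Only numpy, scipy, OpenCV 4.12 (cv2) and the standard library are available. Lean on these libraries where they do the work, as an engineer would, in place of code of your own. Each camera call takes 0.05 s, during which the arm holds its last target. There are 200 camera calls.

## Working session

There is one attempt and no reset: what is moved stays moved. The work goes in short steps, Python scripts to look and compute and a shell command to move; the robot and the scene stay as the last step left them, time stands still between calls to the robot, and variables do not carry over. Pictures are saved under pics/ and viewed, about 8 in all and at most 12, crops included, and the job is handed in when it is done.

```bash
ls; mkdir -p pics; cat > h.py <<'E'
import numpy as np, cv2
from scipy.spatial.transform import Rotation as R
from bench import bot, get_image
def cam(name):
    s=bot.read_state(); d=get_image(name)
    if name=="wrist":
        T=np.eye(4);T[:3,:3]=R.from_quat(s["tool_rot"]).as_matrix();T[:3,3]=s["tool_pos"]
        T=T@np.array(d["hand_eye"])
    else:
        T=np.eye(4);T[:3,:3]=R.from_quat(d["orientation"]).as_matrix();T[:3,3]=d["position"]
    d["T"]=T; f=240/np.tan(np.radians(d["vfov"])/2)
    d["K"]=np.array([[f,0,d["cx"]],[0,f,d["cy"]],[0,0,1]]);d["D"]=np.array(d["dist"],float)
    return d
def save(d,fn): cv2.imwrite(fn,cv2.cvtColor(d["image"],cv2.COLOR_RGB2BGR))
def rays(d,uv):
    p=cv2.undistortPoints(np.array(uv,float).reshape(-1,1,2),d["K"],d["D"]).reshape(-1,2)
    v=np.c_[p[:,0],-p[:,1],-np.ones(len(p))]
    return d["T"][:3,3], v@d["T"][:3,:3].T
def onplane(d,uv,z):
    o,v=rays(d,uv); return o+v*((z-o[2])/v[:,2])[:,None]
def cloud(d):
    vv,uu=np.mgrid[0:480,0:640]; o,v=rays(d,np.c_[uu.ravel(),vv.ravel()])
    P=o+v*d["depth"].reshape(-1,1); P[d["depth"].ravel()==0]=np.nan
    return P.reshape(480,640,3)
E
python3 - <<'E'
from h import *
s=bot.read_state();print(s)
for n in("top","side"):
    d=cam(n);save(d,f"pics/{n}0.png");print(n,d["T"],d["K"],d["D"])
    np.save(n+"0.npy",cloud(d))
E
```

```text
pics
{'time_s': 0.0, 'q': array([-0.92279051,  0.50183982, -0.42677204,  1.55146588,  0.22077525,
        1.1382928 , -0.21028357]), 'qd': array([ 0.00104226, -0.00041845,  0.0005159 , -0.00090846, -0.00048344,
       -0.00018071,  0.00067956]), 'joint_efforts': array([ 6.38112760e-04, -5.69525170e+01, -5.81599072e+00, -2.80947232e+01,
        1.07061630e-02,  1.17832061e-02,  1.02358698e-05]), 'tool_pos': array([0.24379767, 0.60184303, 0.25525603]), 'tool_rot': array([ 1.91194738e-01,  9.81551636e-01, -9.52076396e-04, -2.24582280e-04]), 'ft_force': array([-0.15098704, -0.06606978,  0.39430886]), 'torque': array([-0.02227481, -0.006414  ,  0.00110772]), 'grip_width': 0.08524483402889496}
top [[ 0.01648162  0.99495047 -0.09900468  0.39249632]
 [-0.9997661   0.01778582  0.01230487  0.04608187]
 [ 0.01400362  0.09877872  0.99501089  1.24561886]
 [ 0.          0.          0.          1.        ]] [[572.61762752   0.         313.10590369]
 [  0.         572.61762752 254.11275221]
 [  0.           0.           1.        ]] [-0.13713741  0.          0.          0.          0.        ]
side [[ 0.90301326  0.29338943 -0.31383067  0.15010356]
 [-0.42960777  0.62016449 -0.65637883 -0.75035015]
 [ 0.00205203  0.72754288  0.68605914  0.93966232]
 [ 0.          0.          0.          1.        ]] [[576.16063835   0.         322.51285962]
 [  0.         576.16063835 234.45295168]
 [  0.           0.           1.        ]] [-0.03479928  0.          0.          0.          0.        ]
```

View pics/top0.png

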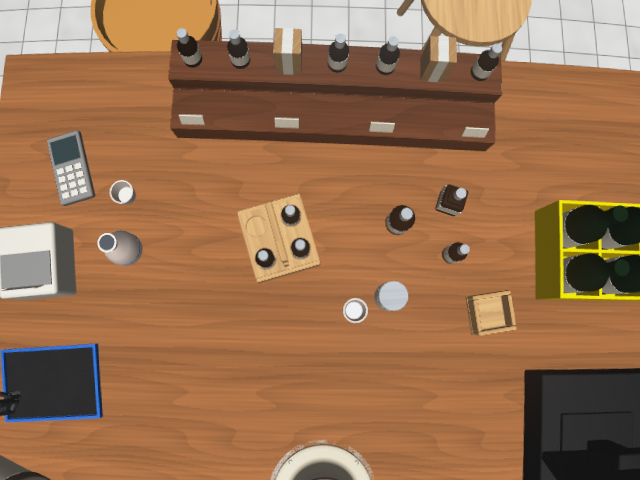

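View pics/side0.png

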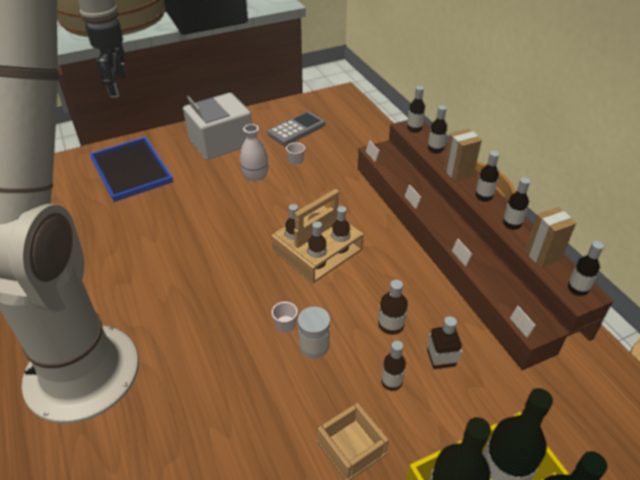

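Top view: the carrier is at (279,237), with its free hole at upper left (256,225). The slim loose bottle is at (457,252), the stout one at (400,219) and the square one at (453,199). The side view agrees.

```bash
python3 - <<'E'
from h import *
P=np.load("top0.npy");d=cam("top");hsv=cv2.cvtColor(d["image"],cv2.COLOR_RGB2HSV)
# grey (cap) pixels high above table
caps=((P[...,2]>.10)&(P[...,2]<.14)&(hsv[...,1]<60)&(hsv[...,2]>90)).astype(np.uint8)
n,l,st,c=cv2.connectedComponentsWithStats(caps)
for i in range(1,n):
    if st[i,4]>15:
        q=P[l==i]; z=np.nanpercentile(q[:,2],90); print(c[i].round(),st[i,4],"z",z.round(3),"top",np.nanmedian(q[q[:,2]>z-.012],0).round(4), onplane(d,c[i],z)[0].round(4))
# handle bar
m=(P[...,2]>.137)&(P[...,2]<.16);m[:, :235]=0;m[:,325:]=0;m[:190]=0;m[290:]=0
q=P[m];print("bar",len(q),q.mean(0),cv2.minAreaRect(q[:,:2].astype(np.float32)))
m=(P[...,2]>.02)&(P[...,2]<.2)
n,l,st,c=cv2.connectedComponentsWithStats(m.astype(np.uint8))
for i in range(1,n):
    if st[i,4]>150:
        q=P[l==i]; print("obj",c[i].round(),st[i,4],q.min(0).round(3),q.max(0).round(3))
S=np.load("side0.npy")
m=(S[...,2]>.02)&(S[...,2]<.2)
n,l,st,c=cv2.connectedComponentsWithStats(m.astype(np.uint8))
for i in range(1,n):
    if st[i,4]>150:
        q=S[l==i]; print("side",c[i].round(),st[i,4],q.min(0).round(3),q.max(0).round(3))
E
```

```text
[288.  72.] 36 z 0.138 top [0.8786 0.09   0.1331] [0.8753 0.0898 0.1379]
[433.  79.] 35 z 0.137 top [ 0.8705 -0.2088  0.1328] [ 0.8677 -0.2081  0.1375]
[190. 116.] 46 z 0.105 top [0.7907 0.2909 0.1028] [0.79   0.2915 0.1053]
[286. 119.] 48 z 0.106 top [0.7861 0.0938 0.1026] [0.7852 0.0923 0.1057]
[382. 123.] 51 z 0.105 top [ 0.782  -0.1047  0.102 ] [ 0.7812 -0.1058  0.1045]
[477. 128.] 47 z 0.104 top [ 0.7777 -0.3095  0.102 ] [ 0.7768 -0.3079  0.1042]
[460. 193.] 108 z 0.121 top [ 0.6349 -0.2651  0.1178] [ 0.6335 -0.2637  0.1207]
[290. 210.] 87 z 0.133 top [0.5899 0.0794 0.13  ] [0.5892 0.0795 0.1331]
[406. 214.] 124 z 0.128 top [ 0.5887 -0.1518  0.125 ] [ 0.587  -0.1508  0.1282]
[569. 237.] 121 z 0.13 top [ 0.5501 -0.4854  0.1264] [ 0.5473 -0.4873  0.1305]
[ 28. 260.] 3973 z 0.115 top [0.4827 0.617  0.1113] [0.4823 0.6144 0.115 ]
[611. 240.] 132 z 0.129 top [ 0.5445 -0.5865  0.1244] [ 0.5433 -0.582   0.1291]
[118. 246.] 202 z 0.117 top [0.5122 0.4262 0.1104] [0.5137 0.4242 0.1167]
[300. 245.] 85 z 0.133 top [0.522  0.0582 0.1293] [0.5211 0.058  0.1325]
[464. 249.] 86 z 0.122 top [ 0
[... 1725 characters left out ...]
0.612 0.516 0.02 ] [0.785 0.635 0.034]
side [295. 151.] 254 [0.613 0.419 0.02 ] [0.666 0.477 0.047]
side [316. 233.] 4277 [0.45  0.014 0.02 ] [0.641 0.191 0.154]
side [393. 307.] 1069 [ 0.561 -0.184  0.02 ] [ 0.614 -0.129  0.129]
side [ 72. 358.] 6044 [-0.086 -0.078  0.02 ] [0.076 0.034 0.2  ]
side [284. 314.] 403 [ 0.37  -0.087  0.02 ] [ 0.421 -0.034  0.046]
side [314. 329.] 1297 [ 0.396 -0.167  0.02 ] [ 0.456 -0.103  0.092]
side [445. 343.] 1216 [ 0.605 -0.3    0.02 ] [ 0.662 -0.237  0.122]
side [394. 366.] 810 [ 0.5   -0.295  0.02 ] [ 0.54  -0.254  0.123]
side [352. 439.] 2132 [ 0.346 -0.405  0.02 ] [ 0.443 -0.309  0.061]
side [495. 460.] 4591 [ 0.424 -0.594  0.04 ] [ 0.625 -0.466  0.2  ]
```

```bash
cat > goto.py <<'E'
import sys
from h import *
# usage: goto.py x y z jawdeg  -> shift in tool axes and turn needed
x,y,z,a=map(float,sys.argv[1:5]); s=bot.read_state()
M=R.from_quat(s["tool_rot"]).as_matrix(); print("t",s["time_s"],"pos",s["tool_pos"].round(4),"jaw",np.degrees(np.arctan2(M[1,1],M[0,1])).round(2),"zaxis",M[:,2].round(4))
print("shift",(M.T@(np.array([x,y,z])-s["tool_pos"])).round(4),"turn",round((np.radians(np.degrees(np.arctan2(M[1,1],M[0,1]))-a)+np.pi/2)%np.pi-np.pi/2,4))
E
python3 -m jog '[0.06,0,0,0,0.147, 0.06,0,0,0,0.294, 0.06,0,0,0,0.441, 0.06,0,0,0,0.588, 0.06,0,0,0,0.735]'
python3 -m jog '[0.06,0,0,0,0.148, 0.06,-0.02,0,0,0.148, 0.06,-0.07,0,0,0.148, 0.06,-0.12,0,0,0.148, 0.06,-0.16,0,0,0.148]'
python3 goto.py 0.52 -0.271 0.25 17.4; python3 -c "from bench import bot;print(bot.tip_reach)"
```

```text
time_s: 0.65
tool_pos: [0.2438, 0.6022, 0.2559]
tool_rot: [0.534, 0.846, -0.0, 0.0]
ft_force: [0.2, -0.7, 0.3]
grip_width: 0.0602
time_s: 1.15
tool_pos: [0.3148, 0.4556, 0.2558]
tool_rot: [0.593, 0.805, -0.001, 0.0]
ft_force: [1.4, -0.1, 0.4]
grip_width: 0.0599
t 1.15 pos [0.3148 0.4556 0.2558] jaw 17.3 zaxis [ 0.     -0.0016 -1.    ]
shift [-0.7547 -0.0201  0.007 ] turn -0.0018
0.025
```

```bash

python3 -m jog '[0.06,-0.05,0,0,0, 0.06,-0.1,0,0,0, 0.06,-0.15,0,0,0, 0.06,-0.2,0,0,0, 0.06,-0.25,0,0,0]'
python3 -m jog '[0.06,-0.05,0,0,0, 0.06,-0.1,0,0,0, 0.06,-0.15,0,0,0, 0.06,-0.2,0,0,0, 0.06,-0.25,0,0,0]'
python3 -m jog '[0.06,-0.05,0,0,0, 0.06,-0.1,-0.01,0,0, 0.06,-0.14,-0.02,0,0, 0.06,-0.16,-0.02,0,0, 0.06,-0.16,-0.02,0,0]'
python3 goto.py 0.52 -0.271 0.25 17.4; python3 - <<'E'
from h import *
d=cam("wrist");save(d,"pics/w1.png");print(d["T"].round(3));print(bot.read_state()["q"].round(2))
E
```

```text
time_s: 1.65
tool_pos: [0.3884, 0.2178, 0.2563]
tool_rot: [0.592, 0.806, 0.0, -0.0]
ft_force: [-0.0, -1.2, 0.1]
grip_width: 0.0602
time_s: 2.15
tool_pos: [0.463, -0.0207, 0.2565]
tool_rot: [0.592, 0.806, 0.0, 0.0]
ft_force: [0.8, 0.6, -0.2]
grip_width: 0.06
time_s: 2.65
tool_pos: [0.4913, -0.1813, 0.2561]
tool_rot: [0.595, 0.804, -0.001, 0.0]
ft_force: [-1.1, 0.6, -0.4]
grip_width: 0.0602
t 2.65 pos [ 0.4913 -0.1813  0.2561] jaw 17.02 zaxis [-1.0e-04 -1.7e-03 -1.0e+00]
shift [-0.0941  0.0012  0.0063] turn -0.0066
[[ 0.956 -0.281 -0.081  0.471]
 [ 0.292  0.918  0.267 -0.115]
 [-0.    -0.279  0.96   0.374]
 [ 0.     0.     0.     1.   ]]
[ 0.06  0.25  0.28  1.89 -0.08  1.02  0.67]
```

View pics/w1.png

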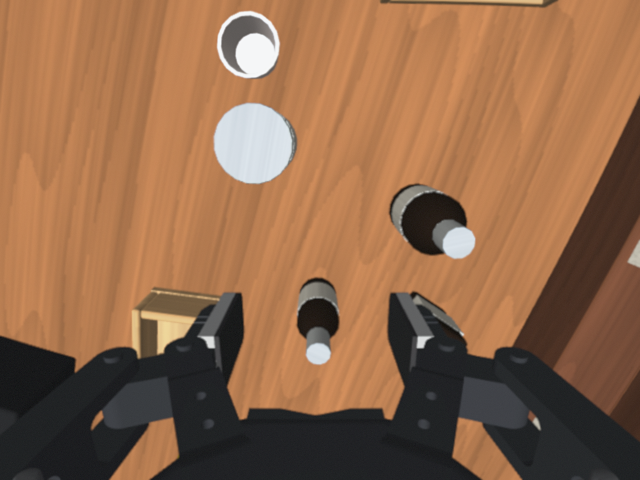

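The wrist view shows the loose bottle between the fingers' lines, its cap top at (318,352).

```bash
cat > cap.py <<'E'
import sys
from h import *
d=cam(sys.argv[1]); u0,v0,z=int(sys.argv[2]),int(sys.argv[3]),float(sys.argv[4])
hsv=cv2.cvtColor(d["image"],cv2.COLOR_RGB2HSV); m=((hsv[...,1]<50)&(hsv[...,2]>170)).astype(np.uint8)
n,l,st,c=cv2.connectedComponentsWithStats(m); i=l[v0,u0]
q=onplane(d,c[i],z)[0]; print(c[i],st[i],"cap",q.round(4))
P=cloud(d)[l==i]; print("depth",np.nanmedian(P,0).round(4))
E
python3 cap.py wrist 318 352 0.12
```

```text
[316.61633663 356.76732673] [305 347  25  21 404] cap [ 0.5216 -0.2741  0.12  ]
depth [ 0.5218 -0.2739  0.1203]
```

```bash

python3 goto.py 0.521 -0.2737 0.116 17.02
python3 -m jog '[0.05,-0.03,0,0,0, 0.05,-0.07,0,0,0, 0.05,-0.097,0,0,0, 0.05,-0.097,0,0,0, 0.05,-0.097,0,0.02,0]'
python3 goto.py 0.521 -0.2737 0.116 17.02
```

```text
t 2.75 pos [ 0.4913 -0.177   0.2559] jaw 17.33 zaxis [-1.e-03  8.e-04 -1.e+00]
shift [-0.1013 -0.0003  0.1398] turn 0.0054
time_s: 3.25
tool_pos: [0.5225, -0.2693, 0.2382]
tool_rot: [0.592, 0.806, 0.001, 0.002]
ft_force: [-0.2, 0.5, -0.3]
grip_width: 0.0502
t 3.25 pos [ 0.5225 -0.2693  0.2382] jaw 17.43 zaxis [ 4.3e-03 -8.0e-04 -1.0e+00]
shift [-0.0035 -0.0032  0.1222] turn 0.0071
```

```bash

python3 -m jog '[0.05,-0.003,-0.002,0.03,0, 0.05,-0.003,-0.002,0.06,0, 0.05,-0.003,-0.002,0.09,0, 0.05,-0.003,-0.002,0.115,0, 0.05,-0.003,-0.002,0.122,0]'
python3 -m jog '[0.05,0,0,0,0, 0.05,0,0,0,0]'
python3 goto.py 0.521 -0.2737 0.116 17.4; python3 - <<'E'
from h import *
d=cam("wrist");save(d,"pics/w2.png")
E
```

```text
time_s: 3.75
tool_pos: [0.5179, -0.2694, 0.1113]
tool_rot: [0.591, 0.807, 0.0, -0.003]
ft_force: [-0.4, -0.2, -0.3]
grip_width: 0.0497
time_s: 3.95
tool_pos: [0.5205, -0.2728, 0.1155]
tool_rot: [0.592, 0.806, 0.0, 0.001]
ft_force: [0.1, 0.3, 0.2]
grip_width: 0.0498
t 3.95 pos [ 0.5205 -0.2728  0.1155] jaw 17.43 zaxis [ 1.5e-03 -2.0e-04 -1.0e+00]
shift [-0.001   0.0002 -0.0005] turn 0.0005
```

View pics/w2.png

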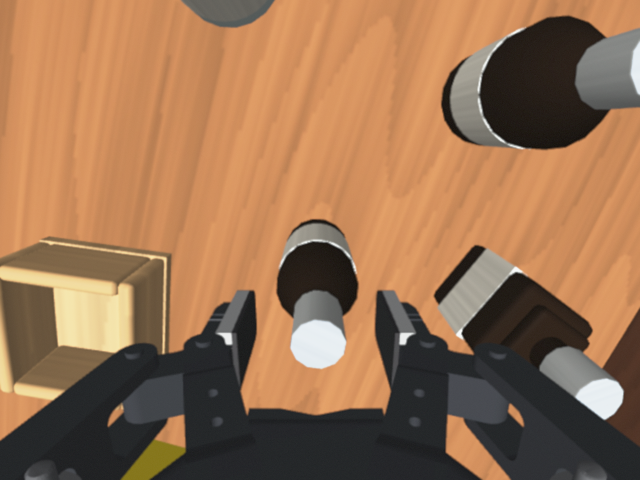

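The cap at (318,343) is centred between the pads (255 and 377), so I'll close.

```bash
python3 cap.py wrist 318 345 0.12
python3 -m jog '[0.015,0,0,0,0, 0.01,0,0,0,0, 0.01,0,0,0,0, 0.01,0,0,0,0, 0.01,0,0,0,0]'
python3 -m jog '[0.01,0,0,0,0, 0.01,0,0,0,0]'
```

```text
[317.33063749 341.73168411] [ 290  318   56   49 2102] cap [ 0.5215 -0.2738  0.12  ]
depth [ 0.5215 -0.2736  0.1203]
time_s: 4.55
tool_pos: [0.5205, -0.2737, 0.1153]
tool_rot: [0.592, 0.806, 0.0, 0.001]
ft_force: [1.0, 1.1, 5.2]
grip_width: 0.0184
time_s: 4.75
tool_pos: [0.5205, -0.2737, 0.1153]
tool_rot: [0.592, 0.806, 0.0, 0.001]
ft_force: [0.1, 0.6, 6.6]
grip_width: 0.0179
```

```bash

python3 -m jog '[0.01,0,0,-0.01,0, 0.01,0,0,-0.04,0, 0.01,0,0,-0.08,0, 0.01,0,0,-0.12,0, 0.01,0,0,-0.16,0]'
python3 -m jog '[0.01,0,0,-0.02,0, 0.01,0,0,-0.03,0, 0.01,0.02,0.01,-0.03,0, 0.01,0.05,0.02,-0.03,0, 0.01,0.08,0.035,-0.03,0]'
python3 goto.py 0.567 0.152 0.305 17.4
```

```text
time_s: 5.25
tool_pos: [0.5185, -0.2734, 0.2757]
tool_rot: [0.592, 0.806, -0.0, -0.001]
ft_force: [0.2, -0.0, -2.0]
grip_width: 0.0185
time_s: 5.75
tool_pos: [0.5274, -0.1864, 0.303]
tool_rot: [0.593, 0.805, -0.001, -0.001]
ft_force: [1.3, -0.7, -1.4]
grip_width: 0.0185
t 5.75 pos [ 0.5274 -0.1864  0.303 ] jaw 17.22 zaxis [-3.1e-03  4.0e-04 -1.0e+00]
shift [ 0.3115  0.138  -0.002 ] turn -0.0032
```

```bash

python3 -m jog '[0.01,0.04,0.02,0,0, 0.01,0.08,0.04,0,0, 0.01,0.12,0.065,0,0, 0.01,0.16,0.085,0,0, 0.01,0.19,0.11,0,0]'
python3 -m jog '[0.01,0.015,0.015,0,0, 0.01,0.02,0.024,0,0, 0.01,0.02,0.024,0,0, 0.01,0.02,0.024,0,0]'
python3 goto.py 0.567 0.152 0.305 17.4; python3 - <<'E'
from h import *
d=cam("wrist");save(d,"pics/w3.png")
E
```

```text
time_s: 6.25
tool_pos: [0.5757, 0.0305, 0.3029]
tool_rot: [0.592, 0.806, -0.001, -0.002]
ft_force: [0.5, -1.2, -1.2]
grip_width: 0.0183
time_s: 6.65
tool_pos: [0.5937, 0.0516, 0.3035]
tool_rot: [0.593, 0.805, -0.001, -0.0]
ft_force: [-0.6, -0.0, -1.4]
grip_width: 0.0179
t 6.65 pos [0.5937 0.0516 0.3035] jaw 17.23 zaxis [-0.0018 -0.0015 -1.    ]
shift [ 0.1038  0.0043 -0.0016] turn -0.0029
```

View pics/w3.png

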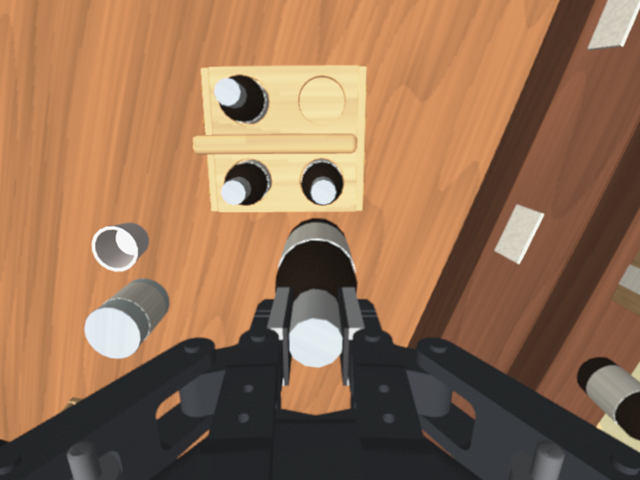

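Carrier ahead: the free hole is at (322,100), the seated caps at (228,93), (234,192) and (323,190), and the held bottle hangs straight with its cap at (316,342).

```bash
python3 - <<'E'
from h import *
d=cam("wrist"); s=bot.read_state()
hsv=cv2.cvtColor(d["image"],cv2.COLOR_RGB2HSV); m=((hsv[...,1]<50)&(hsv[...,2]>170)).astype(np.uint8)
n,l,st,c=cv2.connectedComponentsWithStats(m); pts={}
for k,(u,v,z) in dict(s2=(228,93,.13),s3=(234,192,.13),s1=(323,190,.13),held=(316,345,s["tool_pos"][2]+.0047)).items():
    i=l[v,u]; pts[k]=onplane(d,c[i],z)[0]; print(k,c[i].round(1),st[i],pts[k].round(4))
print("free from caps",(pts["s1"]+pts["s2"]-pts["s3"])[:2].round(4),"yaw",np.degrees(np.arctan2(*(pts["s1"]-pts["s3"])[1::-1])).round(2), "d",np.linalg.norm(pts["s1"]-pts["s3"]).round(4),np.linalg.norm(pts["s2"]-pts["s3"]).round(4),"centre",((pts["s1"]+pts["s2"])/2)[:2].round(4))
g=cv2.GaussianBlur(cv2.cvtColor(d["image"],cv2.COLOR_RGB2GRAY),(3,3),0)[65:132,285:365]
e=cv2.HoughCircles(g,cv2.HOUGH_GRADIENT,1,50,param1=50,param2=10,minRadius=18,maxRadius=28)
print(e); 
if e is not None: print("hole",onplane(d,e[0,0,:2]+[285,65],.053)[0].round(4))
# held bottle body rows: dark/brown body axis via depth
P=cloud(d); tp=s["tool_pos"]; H=P[(abs(P[...,0]-tp[0])<.05)&(abs(P[...,1]-tp[1])<.05)&(P[...,2]<tp[2]-.03)&(P[...,2]>.15)]
for a in (.19,.20,.21,.22,.235,.25):
    q=H[abs(H[:,2]-a)<.005]; 
    if len(q)>5: print(a,len(q),q.min(0).round(4),q.max(0).round(4))
print(tp)
E
```

```text
s2 [226.7  90.9] [214  77  26  29 567] [0.5    0.1288 0.13  ]
s3 [232.8 191.9] [221 180  25  25 472] [0.5228 0.0562 0.13  ]
s1 [322.9 191.2] [311 179  25  25 471] [0.5915 0.0778 0.13  ]
held [315.  342.3] [ 289  318   53   49 2071] [0.5937 0.0507 0.3088]
free from caps [0.5687 0.1504] yaw 17.51 d 0.072 0.0761 centre [0.5457 0.1033]
[[[36.5 33.5 21.3]]]
hole [0.5685 0.1514 0.053 ]
0.19 22 [0.5759 0.0572 0.1928] [0.607  0.0702 0.195 ]
0.2 176 [0.5747 0.051  0.195 ] [0.6086 0.0706 0.2049]
0.21 165 [0.5743 0.0525 0.205 ] [0.6099 0.0709 0.215 ]
0.22 247 [0.5741 0.0505 0.2151] [0.6104 0.0709 0.2249]
0.235 314 [0.5741 0.0515 0.23  ] [0.6104 0.0709 0.24  ]
0.25 424 [0.5741 0.0496 0.245 ] [0.6126 0.0705 0.2549]
[0.59377343 0.05127288 0.30405397]
```

```bash

python3 -m jog '[0.01,0.03,0.002,0,0, 0.01,0.065,0.004,0,0, 0.01,0.095,0.0055,0,0, 0.01,0.103,0.0055,0,0, 0.01,0.103,0.0055,0,0]'
python3 -m jog '[0.01,0,0,0.03,0, 0.01,0,0,0.065,0, 0.01,0,0,0.1,0, 0.01,0,0,0.115,0, 0.01,0,0,0.115,0]'
python3 -m jog '[0.01,0,0,0,0, 0.01,0,0,0,0]'
python3 goto.py 0.5686 0.1512 0.1255 17.4
```

```text
time_s: 7.25
tool_pos: [0.5682, 0.1542, 0.3044]
tool_rot: [0.592, 0.806, 0.0, -0.0]
ft_force: [-0.1, -1.3, -1.5]
grip_width: 0.0182
time_s: 7.75
tool_pos: [0.5676, 0.1511, 0.1871]
tool_rot: [0.593, 0.805, -0.002, -0.001]
ft_force: [-0.1, 0.2, -0.9]
grip_width: 0.0186
time_s: 7.95
tool_pos: [0.5704, 0.1536, 0.1914]
tool_rot: [0.593, 0.806, 0.001, 0.001]
ft_force: [0.6, 0.1, -0.9]
grip_width: 0.0182
t 7.95 pos [0.5704 0.1536 0.1914] jaw 17.32 zaxis [ 0.0036  0.001  -1.    ]
shift [-0.0017 -0.0027  0.0659] turn -0.0014
```

```bash

python3 -m jog '[0.01,0,0,0,0, 0.01,0,0,0,0, 0.01,0,0,0,0]'; python3 -m jog '[0.01,0,0,0,0]'
python3 goto.py 0.5686 0.1512 0.1255 17.4
python3 - <<'E'
from h import *
d=cam("wrist");save(d,"pics/w4.png");d=cam("side");P=d["image"][170:310,230:410];cv2.imwrite("pics/s4.png",cv2.cvtColor(cv2.resize(P,None,fx=4,fy=4),cv2.COLOR_RGB2BGR))
E
```

```text
time_s: 8.25
tool_pos: [0.5691, 0.1539, 0.19]
tool_rot: [0.592, 0.806, 0.0, 0.0]
ft_force: [-0.6, 0.6, -1.7]
grip_width: 0.0182
time_s: 8.35
tool_pos: [0.5689, 0.1538, 0.1896]
tool_rot: [0.592, 0.806, 0.0, 0.0]
ft_force: [-1.3, -0.0, -1.7]
grip_width: 0.0182
t 8.35 pos [0.5689 0.1538 0.1896] jaw 17.37 zaxis [ 5.e-04  2.e-04 -1.e+00]
shift [-0.0024 -0.0011  0.0641] turn -0.0004
```

View pics/w4.png

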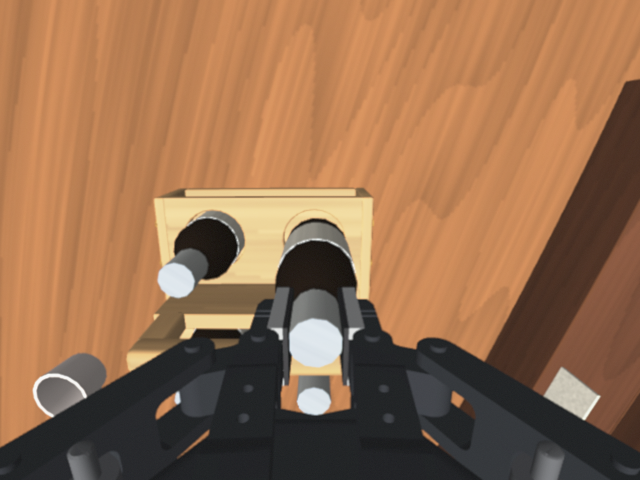

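Clear of the hole board (visible rim around (315,215)). One check of the alignment against the seated caps at (177,280) and (314,401):

```bash
python3 - <<'E'
from h import *
d=cam("wrist"); s=bot.read_state()
hsv=cv2.cvtColor(d["image"],cv2.COLOR_RGB2HSV); m=((hsv[...,1]<50)&(hsv[...,2]>170)).astype(np.uint8)
n,l,st,c=cv2.connectedComponentsWithStats(m)
p={k:onplane(d,c[l[v,u]],z)[0] for k,(u,v,z) in dict(s2=(177,282,.13),s1=(314,403,.13),held=(316,345,s["tool_pos"][2]+.0047)).items()}
a=np.radians(17.45);X=np.array([np.cos(a),np.sin(a)]);Y=np.array([-X[1],X[0]])
print(p,st[[l[282,177],l[403,314],l[345,316]]]); print(p["s2"][:2]+.072*X,p["s1"][:2]+.076*Y)
M=R.from_quat(s["tool_rot"]).as_matrix()
t=np.r_[(p["s2"][:2]+.072*X+p["s1"][:2]+.076*Y)/2-p["held"][:2],0];print("held to free, tool axes",(M.T@t).round(4),s["tool_pos"])
E
```

```text
{'s2': array([0.49989344, 0.12877901, 0.13      ]), 's1': array([0.59136641, 0.07791901, 0.13      ]), 'held': array([0.56884895, 0.15301398, 0.19399627])} [[ 158  263   37   35  992]
 [ 297  388   34   27  714]
 [ 289  318   53   50 2065]]
[0.56857992 0.1503699 ] [0.56857603 0.15042141]
held to free, tool axes [-0.0024 -0.001  -0.    ] [0.56871171 0.15378852 0.18929627]
```

```bash

python3 -m jog '[0.01,-0.002,-0.001,0,0, 0.01,-0.002,-0.001,0,0, 0.01,-0.002,-0.001,0.005,0, 0.01,-0.002,-0.001,0.013,0, 0.01,-0.002,-0.001,0.018,0]'
python3 -m jog '[0.01,0,0,0.005,0, 0.01,0,0,0.010,0, 0.01,0,0,0.015,0, 0.01,0,0,0.02,0, 0.01,0,0,0.02,0]'
python3 goto.py 0.5686 0.1512 0.1255 17.4
```

```text
time_s: 9.0
tool_pos: [0.5679, 0.1514, 0.1701]
tool_rot: [0.592, 0.806, -0.0, -0.0]
ft_force: [-0.5, -0.4, -1.3]
grip_width: 0.018
time_s: 9.5
tool_pos: [0.5678, 0.1514, 0.1504]
tool_rot: [0.592, 0.806, -0.001, -0.0]
ft_force: [0.3, 0.6, -1.3]
grip_width: 0.0182
t 9.5 pos [0.5678 0.1514 0.1504] jaw 17.37 zaxis [-1.5e-03 -4.0e-04 -1.0e+00]
shift [-0.0004  0.0007  0.0249] turn -0.0006
```

Foot now 35 mm above the counter, below the hole board's top, with no contact force. Continuing down.

```bash

python3 -m jog '[0.01,0,0,0.005,0, 0.01,0,0,0.010,0, 0.01,0,0,0.015,0, 0.01,0,0,0.019,0, 0.01,0,0,0.022,0]'
python3 -m jog '[0.01,0,0,0,0, 0.01,0,0,0.001,0, 0.01,0,0,0.002,0, 0.01,0,0,0.002,0]'
python3 goto.py 0.5686 0.1512 0.1255 17.4
```

```text
time_s: 10.0
tool_pos: [0.5682, 0.1514, 0.1288]
tool_rot: [0.592, 0.806, -0.0, -0.0]
ft_force: [-0.1, 0.2, -1.1]
grip_width: 0.0184
time_s: 10.4
tool_pos: [0.5684, 0.1515, 0.1273]
tool_rot: [0.592, 0.806, 0.0, 0.0]
ft_force: [0.0, -0.8, -1.0]
grip_width: 0.0183
t 10.4 pos [0.5684 0.1515 0.1273] jaw 17.36 zaxis [ 1.e-04  1.e-04 -1.e+00]
shift [-0.0004  0.0001  0.0018] turn -0.0006
```

```bash

python3 -m jog '[0.01,0,0,0.001,0, 0.01,0,0,0.001,0, 0.01,0,0,0.002,0, 0.01,0,0,0.002,0]'
python3 -m jog '[0.01,0,0,0.0005,0, 0.01,0,0,0.001,0, 0.01,0,0,0.001,0]'
python3 goto.py 0.5686 0.1512 0.1255 17.4
```

```text
time_s: 10.8
tool_pos: [0.5685, 0.1515, 0.1253]
tool_rot: [0.592, 0.806, 0.0, 0.0]
ft_force: [-0.2, 0.6, -1.5]
grip_width: 0.0183
time_s: 11.1
tool_pos: [0.5688, 0.1516, 0.1252]
tool_rot: [0.592, 0.806, 0.0, 0.0]
ft_force: [-1.4, -1.3, 5.4]
grip_width: 0.0181
t 11.1 pos [0.5688 0.1516 0.1252] jaw 17.36 zaxis [ 8.e-04  4.e-04 -1.e+00]
shift [-0.0004 -0.0003 -0.0003] turn -0.0006
```

The foot touches at the expected height: +5 N at TCP z 0.1252. Releasing and rising.

```bash

python3 -m jog '[0.022,0,0,0,0, 0.03,0,0,0,0, 0.036,0,0,0,0, 0.036,0,0,0,0, 0.036,0,0,0,0]'
python3 -m jog '[0.036,0,0,-0.01,0, 0.036,0,0,-0.03,0, 0.036,0,0,-0.07,0, 0.036,0,0,-0.11,0, 0.036,0,0,-0.12,0]'
python3 -m jog '[0.04,0,0,-0.02,0.14, 0.04,0,0,-0.03,0.28, 0.04,0,0,-0.03,0.42, 0.04,0,0,-0.03,0.56, 0.04,0,0,-0.03,0.7]'
python3 -m jog '[0.04,0,0,0,0.14, 0.04,0,0,0,0.28, 0.04,0,0,0,0.42, 0.04,0,0,0,0.56, 0.04,0,0,0,0.7]'
python3 goto.py 0.5457 0.1035 0.146 107.45
```

```text
time_s: 11.6
tool_pos: [0.5683, 0.1515, 0.1242]
tool_rot: [0.592, 0.806, -0.0, -0.0]
ft_force: [-0.0, 0.3, -0.0]
grip_width: 0.0364
time_s: 12.1
tool_pos: [0.5712, 0.1522, 0.2502]
tool_rot: [0.592, 0.806, 0.004, 0.003]
ft_force: [0.7, 0.8, -0.7]
grip_width: 0.0362
time_s: 12.6
tool_pos: [0.5683, 0.1515, 0.2747]
tool_rot: [0.834, 0.551, 0.0, -0.0]
ft_force: [0.0, -0.7, -0.0]
grip_width: 0.0398
time_s: 13.1
tool_pos: [0.5682, 0.1515, 0.2744]
tool_rot: [0.973, 0.232, -0.0, -0.0]
ft_force: [-0.1, -0.4, 0.4]
grip_width: 0.04
t 13.1 pos [0.5682 0.1515 0.2744] jaw -63.18 zaxis [-3.e-04  1.e-04 -1.e+00]
shift [-0.0417  0.0327  0.1284] turn 0.1636
```

```bash

python3 -m jog '[0.04,-0.02,0.016,0,0.09, 0.04,-0.0417,0.0327,0,0.164, 0.04,-0.0417,0.0327,0,0.164, 0.04,-0.0417,0.0327,0,0.164]'
python3 -m jog '[0.04,0,0,0,0, 0.04,0,0,0,0]'
python3 goto.py 0.5457 0.1035 0.147 107.45; python3 - <<'E'
from h import *
d=cam("wrist");save(d,"pics/w5.png"); np.save("w5.npy",cloud(d))
P=cloud(d); m=(P[...,2]>.143)&(P[...,2]<.158)&(abs(P[...,0]-.545)<.08)&(abs(P[...,1]-.105)<.07)
n,l,st,c=cv2.connectedComponentsWithStats(m.astype(np.uint8)); i=1+st[1:,4].argmax(); q=P[l==i]
print(st[i],cv2.minAreaRect(q[:,:2].astype(np.float32)),q.mean(0))
E
```

```text
time_s: 13.5
tool_pos: [0.5461, 0.103, 0.2747]
tool_rot: [0.988, 0.154, 0.0, -0.0]
ft_force: [0.1, -0.2, -0.9]
grip_width: 0.0398
time_s: 13.7
tool_pos: [0.5464, 0.1045, 0.2743]
tool_rot: [0.988, 0.155, 0.0, -0.0]
ft_force: [-0.2, -0.2, -1.2]
grip_width: 0.04
t 13.7 pos [0.5464 0.1045 0.2743] jaw -72.14 zaxis [ 1.e-04  4.e-04 -1.e+00]
shift [-0.001   0.0008  0.1273] turn 0.0072
[ 305  154   22  166 3358] ((0.5462861657142639, 0.10323549807071686), (0.1190653145313263, 0.014026203192770481), 17.418794631958008) [0.55021147 0.10460354 0.1496411 ]
```

View pics/w5.png

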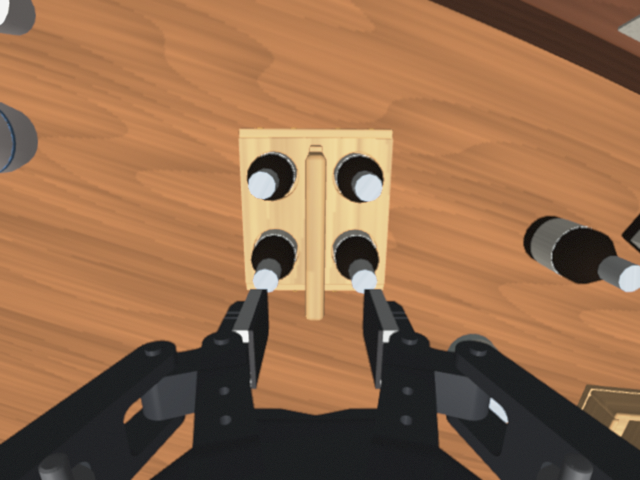

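All four bottles are in their holes, and the bar runs vertically in the picture at column 316, centred between the fingers. Going down onto it.

```bash

python3 -m jog '[0.04,0,0.001,0.03,0.007, 0.04,0,0.001,0.065,0.007, 0.04,0,0.001,0.095,0.007, 0.04,0,0.001,0.115,0.007, 0.04,0,0.001,0.122,0.007]'
python3 -m jog '[0.04,0,0,0.003,0, 0.04,0,0,0.005,0, 0.04,0,0,0.005,0, 0.04,0,0,0.005,0]'
python3 goto.py 0.5462 0.1033 0.147 107.45
```

```text
time_s: 14.25
tool_pos: [0.545, 0.1027, 0.1498]
tool_rot: [0.988, 0.151, -0.002, 0.0]
ft_force: [-0.1, -0.2, 0.1]
grip_width: 0.04
time_s: 14.65
tool_pos: [0.5473, 0.1026, 0.1483]
tool_rot: [0.989, 0.151, 0.001, -0.0]
ft_force: [-0.1, 0.6, -0.1]
grip_width: 0.0404
t 14.65 pos [0.5473 0.1026 0.1483] jaw -72.65 zaxis [ 1.8e-03  7.0e-04 -1.0e+00]
shift [-0.0008 -0.0009  0.0013] turn -0.0017
```

```bash

python3 -m jog '[0.03,-0.001,0,0.001,0, 0.02,-0.001,0,0.001,0, 0.01,-0.001,0,0.001,0, 0,-0.001,0,0.001,0, 0,-0.001,0,0.001,0]'
python3 -m jog '[0,0,0,0,0, 0,0,0,0,0, 0,0,0,0,0, 0,0,0,0,0]'
python3 goto.py 0.5462 0.1033 0.147 107.45
```

```text
time_s: 15.15
tool_pos: [0.5454, 0.1033, 0.1464]
tool_rot: [0.988, 0.151, -0.0, -0.001]
ft_force: [-2.0, 4.0, 3.4]
grip_width: 0.013
time_s: 15.55
tool_pos: [0.5454, 0.1032, 0.1465]
tool_rot: [0.988, 0.151, -0.0, -0.001]
ft_force: [-1.2, 4.6, 2.2]
grip_width: 0.0131
t 15.55 pos [0.5454 0.1032 0.1465] jaw -72.6 zaxis [-3.0e-04  1.2e-03 -1.0e+00]
shift [ 0.0008  0.0001 -0.0005] turn -0.0009
```

Bar gripped. Lifting slowly, straight up by about 10 cm.

```bash

python3 -m jog '[0,0,0,-0.003,0, 0,0,0,-0.007,0, 0,0,0,-0.012,0, 0,0,0,-0.018,0, 0,0,0,-0.025,0]'
python3 -m jog '[0,0,0,-0.008,0, 0,0,0,-0.016,0, 0,0,0,-0.024,0, 0,0,0,-0.032,0, 0,0,0,-0.04,0]'
python3 -m jog '[0,0,0,-0.008,0, 0,0,0,-0.016,0, 0,0,0,-0.024,0, 0,0,0,-0.03,0, 0,0,0,-0.034,0]'
python3 -m jog '[0,0,0,-0.002,0, 0,0,0,-0.003,0, 0,0,0,-0.003,0, 0,0,0,-0.003,0, 0,0,0,-0.003,0]'
python3 goto.py 0.5462 0.1033 0.247 107.45; python3 - <<'E'
from h import *
d=cam("side");save(d,"pics/s6.png");P=cloud(d)
m=(P[...,2]>.08)&(P[...,2]<.17)&(abs(P[...,0]-.545)<.11)&(abs(P[...,1]-.104)<.11)
q=P[m];print(q.min(0),q.max(0),np.percentile(q[:,2],1))
# hole board / end-board plane tilt: points on hole-board level
b=q[abs(q[:,2]-.152)<.012]
A=np.c_[b[:,:2],np.ones(len(b))];
for _ in range(5):
    w=np.linalg.lstsq(A,b[:,2],rcond=None)[0];r=abs(A@w-b[:,2]);k=r<max(.003,np.median(r));A,b=A[k],b[k]
print("tilt",w,len(b))
E
```

```text
time_s: 16.05
tool_pos: [0.5453, 0.1017, 0.1715]
tool_rot: [0.989, 0.151, -0.0, 0.0]
ft_force: [-0.9, -0.5, -8.0]
grip_width: 0.0129
time_s: 16.55
tool_pos: [0.5456, 0.1021, 0.2121]
tool_rot: [0.989, 0.151, 0.0, -0.0]
ft_force: [1.2, -0.9, -8.5]
grip_width: 0.0128
time_s: 17.05
tool_pos: [0.5458, 0.1022, 0.246]
tool_rot: [0.989, 0.151, 0.0, -0.0]
ft_force: [1.0, -0.2, -8.2]
grip_width: 0.0133
time_s: 17.55
tool_pos: [0.5454, 0.1021, 0.248]
tool_rot: [0.989, 0.151, -0.0, 0.0]
ft_force: [-0.2, 0.4, -8.9]
grip_width: 0.0133
t 17.55 pos [0.5454 0.1021 0.248 ] jaw -72.65 zaxis [-6.e-04 -2.e-04 -1.e+00]
shift [ 0.0011 -0.0009  0.001 ] turn -0.0018
[0.44956663 0.01090286 0.10000715] [0.64220291 0.17709674 0.16999802] 0.1041443449219151
tilt [0.00583936 0.01065205 0.15121569] 1105
```

View pics/s6.png

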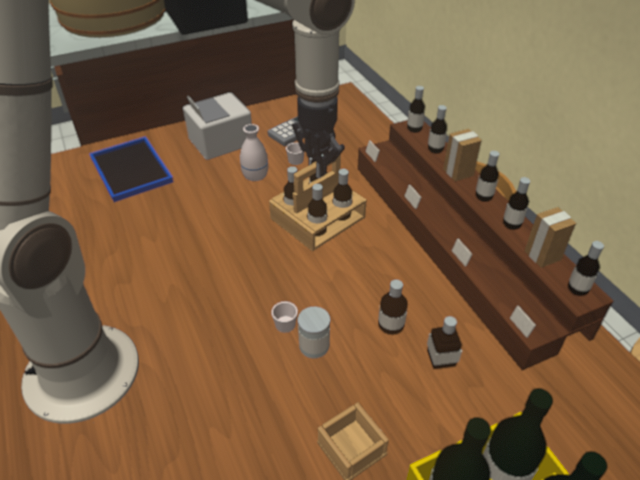

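The carrier hangs level about 10 cm up (tilt fit about 0.7°), and nothing else has moved. I'll let it settle, then hand in.

```bash

python3 -m jog '[0,0,0,0,0, 0,0,0,0,0, 0,0,0,0,0, 0,0,0,0,0, 0,0,0,0,0]'
python3 - <<'E'
from h import *
P=cloud(cam("top"));s=bot.read_state();print(np.abs(s["qd"]).max(),s["torque"].round(2))
m=(abs(P[...,0]-.545)<.11)&(abs(P[...,1]-.104)<.11)&(P[...,2]>.215)&(P[...,2]<.24)
n,l,st,c=cv2.connectedComponentsWithStats(m.astype(np.uint8))
for i in range(1,n):
    if st[i,4]>15: q=P[l==i];print(st[i,4],np.median(q,0).round(4))
print(bot.close_job())
E
```

```text
time_s: 18.1
tool_pos: [0.5456, 0.1021, 0.2483]
tool_rot: [0.989, 0.151, -0.0, -0.0]
ft_force: [0.0, 0.6, -8.7]
grip_width: 0.0128
0.0015510703519838276 [-0.03 -0.01 -0.05]
56 [0.5219 0.052  0.2319]
the job is handed in; nothing more can be done
None
```

The job is done and handed in: the carrier, with all four bottles in it, is held about 10 cm above the counter, level and still.

- **Bottle:** I took the slim loose bottle by its cap and lowered it through the free hole. It touched the carrier's floor at the expected height with about 5 N, and I let go of it there. The wrist picture after release showed all four bottles in their holes.
- **Lift:** I gripped the handle bar at its centre and lifted straight up by 102 mm.
- **Last checks, about 18 s on the robot's clock:**
  - The load reads 8.7 N against about 7.9 N expected.
  - The side camera gives a tilt of about 0.7°.
  - Joint speeds are under 0.002 rad/s.
  - In the side picture the other objects stand where they were.

One check was inconclusive: a last count of the caps from the top camera found only one, most likely because the arm blocks its view. That all four bottles were in place in the air therefore rests on the wrist picture before the lift, the side picture (which shows three) and the measured weight.

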